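Shift the lift-off door to the other keeper

ROBOT

A 7-joint arm with a two-finger parallel gripper is mounted at the origin on the work surface; the furniture and walls round the work are solid. World frame = base frame: x ahead of the robot, y to its left, z up, the work surface at z = 0. Lengths are in m, angles in rad, forces in N, time in s.
With the tool pointing down it reaches from about 0.4 to 0.85 m from the base axis. Payload 4.5 kg.
Tool frame: the origin (TCP) lies on the mounting face of the last link; the fingertips stand 166 mm ahead of it and the grasp point (between the pads) lies 147 mm ahead of it; z points along the fingers, y is the line along which they close (so a half turn about z gives the same grasp; the last joint's range is limited). The gripper opens to 88 mm and grips with 3 to 60 N. Pads are 18 mm wide; open, the fingers measure 123 mm over their backs; the gripper's body (75 mm by 187 mm) begins 45 mm behind the grasp point.
Start: joints at [-1.175, 0.689, -0.195, 1.565, 0.157, 0.902, -0.215], TCP at [0.221, 0.585, 0.405] pointing down, gripper open.
Joint ranges: [-3.01, 3.01], [-0.46, 2.08], [-1.47, 1.51], [0.13, 2.56], [-1, 4.14], [0.04, 2.09], [-2.66, 2.66]. Speed limits (rad/s): [2.57, 2.57, 3.14, 3.14, 3.14, 3.14, 3.14].

INTERFACE

Orientations are given as a unit quaternion [x, y, z, w].
In Python, from plant import r, snapshot gives the robot as it stands. The module is installed in compiled form; this text tells all that it offers.
- The arm moves only by the tool move_arm, never from a script. Its argument "rows" is a list of rows, each a list of 5 numbers: the shift along the tool's x, y, z in m, then the turn about the tool's z in rad, then the finger opening in m, from 0 to 0.0881. In form: [[dx, dy, dz, spin, claw], ...]. A call has 1 to 10 rows; each row shifts and turns the commanded pose from where the row before left it, along the tool's axes as they then stand; what a row does not reach is not made up. A row lasts 1/12 s, in which the tool goes at most 41.7 mm and 7.16 degrees, less where a joint would pass 70% of its speed; a pose out of reach is approached as far as the arm can. A call with a gripper value outside its range is refused whole. The fingers move at their own pace and stop on an object; "newtons" is the grip in N (left out, the last holds). Time passes only in rows, so rows that do not move let the fingers close. It gives the time, the measured TCP pose, the force, the opening and the grip force at its end, in the units of the state.
- r.get_state(): the state, without advancing time (a new reading comes with each control period).
- snapshot(name): name is "scene" or "top" or "wrist"; returns a dict with "color" (384x512x3 uint8, red, green, blue), "depth" (384x512 float32, m along the optical axis (not along the pixel's ray), 0 where there is no reading), "mtx" (3x3 intrinsics, pixels), "eye" and "orientation" of the camera in the world. Camera axes: x right, y up, looking along -z (the intrinsics and any distortion apply to the point x, -y, -z); pixel columns grow to the right and rows downward; lengths in m; the calibration is good to about 2 mm. A picture is of the moment at which its call begins.
- r.finish_job(): hands the job in; it is judged then, once.
The state is a dict: "clock": time; "q": joint angles; "qd": joint speeds; "joint_torque": joint torques, N m; "tool_pos": TCP position; "eef_rot": TCP orientation; "contact_force": force on the tool from outside, world axes, zero at the start; "moment": the same for the moment, N m; "opening": opening from 0.0 (shut) to 1.0 (fully open); "finger_force": force on a finger pad.
Only numpy, scipy, OpenCV 4.12 (cv2) and the standard library are available. Lean on these libraries where they do the work, as an engineer would, in place of code of your own. Each camera call takes 0.05 s, during which the arm holds its last target. There are 200 camera calls.

TASK

Two oak keepers share one lift-off hinged door. Pinch the two upright tabs on the door to draw its sprung hinge pin, take the door off the shut keeper and fit it on the bare keeper over the lemon: stub fully home in the eye, panel flat on the rim, pin sprung out into its slot. Never force the hinge (feel for the eye gently), and leave the timer, spice jar and tea light where they stand.

Things in the scene. Friction and masses are not known exactly. Their poses are not given: they have to be found in the camera images.
- shut_keeper: Fixed oak box, on a base board, that wears the door at the start. Origin: on the worktop under the middle of the box; z up. Box 92 (x) x 124 (y) x 72 mm high, open on top, walls 8 mm; the rim is at z = 72. Behind the box, along the hinge axis (parallel to y, at x = 58, z = 85), stand two steel brackets: eye plate at +y, slotted bracket at -y. Here the eye is centred at x = 58.
- bare_keeper: The other keeper, same build, axes and sizes, fixed, without door, a lemon in its box. Here the eye plate is adjusted otherwise: its eye lies anywhere from x = 46 to x = 70, same y and z. Where is not reported: feel for it (or look). A stub that misses butts on the plate's flat face. The plate does not shift when pushed. The door is pushed home wherever the eye lies.
- door: Loose door, 0.27 kg: oak panel (x -110 to 7, y -62 to 62, 6 mm thick), steel hinge rail along its rear edge (14 wide, top at z = 20), small brass knob near the front. Origin: panel's underside, below the middle of the hinge axis (z = 13). Axes as the keeper's when fitted. Centre of mass about 34 mm in front of the axis. Fitted: origin at the keeper's x = that of the eye, y = 0, z = 72.
- pin (a joint): Sprung hinge pin, 8 mm diameter, in the door's -y end, with its tab; slides along door y. 0: sprung out, standing out 20 mm, as on the fitted door (6 mm in the slot, 1 mm of end play); 0.020: fully drawn, flush with the door's end. It clears the slot from about 0.007. Spring 2 N at 0, 5 N fully drawn.
- lemon: Loose yellow lemon, 70 x 51 x 50 mm, lying in the bare keeper. Origin under its middle at the start.
- timer: White wind-up timer, 68 mm across, 58 high, loose, upright bystander. Origin: centre of its underside.
- spice_jar: Glass spice jar with a brown cap, 42 mm across, 96 high, loose, upright bystander. Origin: centre of its underside.
- tea_light: Small tea light, 38 mm across, 15 high, loose bystander. Origin: centre of its underside.
- door_tabs (a point): Midway between the door's two upright steel tabs (door x 0, y -2, z 45), each 24 wide (x), 5 thick, up to z = 52. Fixed tab: outer face at door y = +22. Pin's tab: outer face at y = -26 with the pin out. Squeezed together along y to a span of 28 mm over both (middle at door y = 8) they draw the pin in wholly.
- door_stub (a point): Root of the fixed stub on the door's +y end (door x 0, y 62, z 13): 8 mm diameter, 7 mm long, tip tapered to 5 mm over its last 3 mm. To take the door off: draw the pin, slide the door 9 to 11 mm towards its -y (there is 14 mm of room) so that the stub leaves the eye, then lift. Fitting is the reverse, the door's end butting on the eye plate.
- shut_slot (a point): Mouth of the pin's slot in the shut keeper's -y bracket (keeper x 58, y -76, z 85): 36 mm wide (x), z = 78 to 95, 7 deep, wide enough for every eye setting. Bracket 56 wide (x), top at z = 103.
- bare_slot (a point): Mouth of the pin's slot in the bare keeper's -y bracket (keeper x 58, y -76, z 85): 36 mm wide (x), z = 78 to 95, 7 deep, wide enough for every eye setting. Bracket 56 wide (x), top at z = 103.
- shut_face (a point): Point on the inner face of the shut keeper's eye plate (keeper x 58, y 62, z 85), the centre of its eye: 10 mm wide (x), 13 high. Plate 64 wide (x), 10 thick, z = 68 to 98.
- bare_face (a point): Fixed reference point in the plane of the bare keeper's eye plate's inner face (keeper x 58, y 62, z 85). NOT the eye's centre: the eye (10 mm wide, 13 high, in a plate 64 wide, 10 thick) lies up to 12 mm from here, either way along x.
There are look-alikes about, which are no part of the job. What is shaped like the shut_keeper but pink is not meant.

How it is judged:
By the outcome, as a careful person would: the job done as asked, in the order asked, and still so for the second after the job is handed in, with the robot touching nothing.
It also fails if it takes over 48 s, if anything falls off the work surface, if the arm or the gripper's body presses on something with over 40 N, if the wrist force passes 120 N, or if a joint passes its speed limit or range.

## Working session

There is one attempt and no reset: what is moved stays moved. The work goes in short steps, Python scripts to look and compute and a tool call to move; the robot and the scene stay as the last step left them, time stands still between calls to the robot, and variables do not carry over. Pictures are saved under pics/ and viewed, at most 10 in all, crops included, and the job is handed in when it is done.

Besides the shell and the picture viewer there is one more tool, called after "Call:" as name(argument=value, ...) on one line, values as JSON. move_arm: Moves the arm, as the interface text tells. Its arguments: {"type":"object","properties":{"rows":{"type":"array"},"newtons":{"type":"number"}},"required":["rows"]}

```bash
mkdir -p pics; cat > h.py <<'E'
import numpy as np, cv2
from scipy.spatial.transform import Rotation as R
from plant import r, snapshot
def pts(s):
    d=s["depth"];K=np.array(s["mtx"]);v,u=np.indices(d.shape)
    P=np.stack([(u-K[0,2])/K[0,0]*d,-(v-K[1,2])/K[1,1]*d,-d],-1)
    return P@R.from_quat(s["orientation"]).as_matrix().T+np.array(s["eye"])
def save(s,n,crop=None,f=1):
    c=s["color"][:,:,::-1]
    if crop: a,b,e,g=crop; c=c[b:g,a:e]
    cv2.imwrite("pics/"+n,cv2.resize(c,None,fx=f,fy=f,interpolation=cv2.INTER_CUBIC))
E
python3 - <<'E'
from h import *
st=r.get_state();print(st)
a=snapshot("top");b=snapshot("scene")
for n,s in(("top",a),("scene",b)): print(n,s["eye"],s["orientation"],s["mtx"]); np.savez(n,**s)
c=np.hstack([a["color"],b["color"]])[:,:,::-1]
save(a,"top.png",f=1.5);save(b,"scene.png",f=1.5)
E
```

```text
{'clock': 0.0, 'q': array([-1.17518096,  0.68996493, -0.19451575,  1.56635088,  0.15728363,
        0.90251403, -0.21511029]), 'qd': array([-2.05245391e-03,  6.21724512e-04,  1.05360547e-03, -1.67973176e-05,
        7.19220792e-04, -8.12626340e-04, -4.10642604e-04]), 'joint_torque': array([-7.01095723e-04, -5.27562296e+01, -1.26715221e+00, -1.53430027e+01,
       -5.26879414e-02,  6.78879151e-03,  1.77745133e-04]), 'tool_pos': array([0.22113778, 0.58421141, 0.40391986]), 'eef_rot': array([ 1.79889899e-01,  9.83686318e-01, -9.17621061e-04, -1.04301232e-04]), 'contact_force': array([-0.25484203, -0.61160159, -0.13108488]), 'moment': array([-0.04023885, -0.02768604, -0.01475593]), 'finger_force': 0.0, 'opening': 1.0007042181033825}
top [0.35897569 0.07331353 1.28905224] [ 0.04076652 -0.03820534 -0.70582021  0.7061843 ] [[468.00731874   0.         256.56455376]
 [  0.         468.00731874 187.21128158]
 [  0.           0.           1.        ]]
scene [-0.2228934  -0.61111744  0.82162243] [ 0.42101877 -0.17260558 -0.34325042  0.82166274] [[451.93044439   0.         258.45396571]
 [  0.         451.93044439 198.43333641]
 [  0.           0.           1.        ]]
```

View pics/top.png

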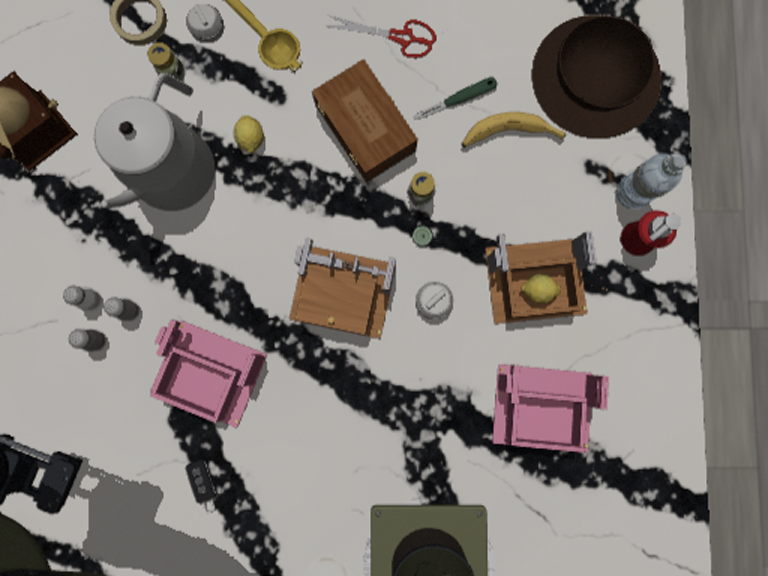

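View pics/scene.png

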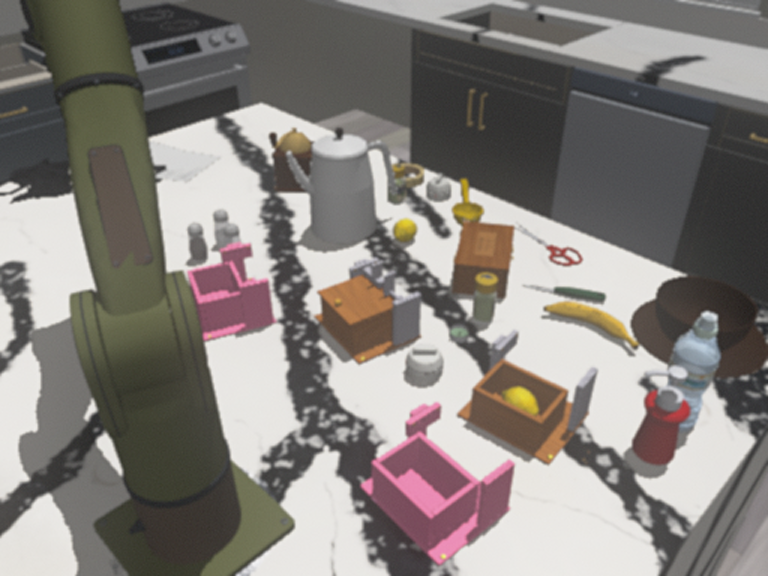

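```bash
python3 - <<'E'
from h import *
a=dict(np.load("top.npz"));b=dict(np.load("scene.npz"))
P=pts(a)
def rect(name,box,zl,zh):
    x0,y0,x1,y1=[int(t/1.5) for t in box]
    Q=P[y0:y1,x0:x1].reshape(-1,3);m=(Q[:,2]>zl)&(Q[:,2]<zh);Q=Q[m]
    c=cv2.minAreaRect((Q[:,:2]*1000).astype(np.float32))
    print(name,m.sum(),np.round(c[0],1),np.round(c[1],1),round(c[2],1),np.median(Q[:,2]).round(4))
S=(280,230,405,350);B=(478,225,600,335)
rect("table",(380,330,470,350),-.02,.02)
rect("shut panel",S,.07,.083)
rect("shut rail",(310,245,388,290),.086,.097)
rect("shut tabs",(310,235,388,290),.114,.14)
rect("shut eye pl",(285,230,318,285),.09,.101)
rect("shut slot br",(370,245,405,300),.09,.115)
rect("bare rim",(500,260,590,335),.066,.078)
rect("bare eye pl",(480,225,515,280),.088,.11)
rect("bare slot br",(570,225,605,280),.095,.12)
rect("timer",(410,275,460,330),.04,.08)
rect("jar",(405,165,440,210),.08,.11)
rect("tea",(405,222,440,252),.008,.03)
c=b["color"]; A=c[165:265,200:310];Bc=c[205:320,300:410]
f=lambda i:cv2.resize(i,(390,400),interpolation=cv2.INTER_CUBIC)
cv2.imwrite("pics/crop.png",np.hstack([f(A),f(Bc)])[:,:,::-1])
E
```

```text
table 775 [396.6   6.3] [ 33.2 162.9] 0.0 -0.001
shut panel 1921 [476.9 161.4] [168.6 138.7] 71.2 0.0772
shut rail 168 [521. 146.] [137.4  22.5] 73.6 0.0904
shut tabs 45 [521.7 149.2] [47.9 23.2] 77.4 0.1217
shut eye pl 160 [535.6 216.4] [55.4 38.4] 17.0 0.0967
shut slot br 115 [506.1  71.9] [45.4 45. ] 32.4 0.1017
bare rim 474 [ 485.2 -203.7] [ 92.  155.3] 6.3 0.0703
bare eye pl 159 [ 542.5 -119.7] [64.  20.8] 5.9 0.0964
bare slot br 102 [ 551.1 -272.9] [55.7 11.9] 5.0 0.1014
timer 350 [465.3 -11.7] [56.  56.2] 29.5 0.0451
jar 213 [663.1  12.8] [40.5 39.3] 1.4 0.0949
tea 50 [587.2   8.7] [36.7 34.8] 8.3 0.0099
```

View pics/crop.png

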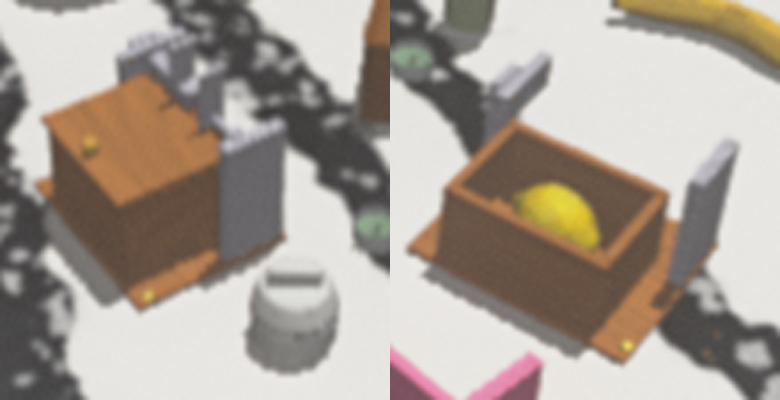

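Call:
move_arm(rows=[[-0.032,-0.026,0,0,0.066],[-0.032,-0.026,0,0,0.066],[-0.032,-0.026,0,0,0.066],[-0.032,-0.026,0,0,0.066],[-0.032,-0.026,0,0,0.066],[-0.032,-0.026,0,0,0.066],[-0.032,-0.026,0,0,0.066],[-0.032,-0.026,0,0,0.066],[-0.032,-0.026,0,0,0.066],[-0.032,-0.026,0,-0.1,0.066]])

```text
clock: 0.93
tool_pos: [0.429, 0.2263, 0.4046]
eef_rot: [0.13, 0.992, -0.0, -0.0]
contact_force: [1.7, 1.1, 0.5]
opening: 0.748
finger_force: 0.0
```

Call:
move_arm(rows=[[-0.02,-0.02,0,0,0.066],[0,0,0,0,0.066],[0,0,0,0,0.066]])

```text
clock: 1.18
tool_pos: [0.4434, 0.2018, 0.4044]
eef_rot: [0.133, 0.991, -0.0, -0.0]
contact_force: [1.0, 0.3, -0.2]
opening: 0.751
finger_force: 0.0
```

```bash
python3 - <<'E'
from h import *
st=r.get_state();print(st["clock"],st["tool_pos"],R.from_quat(st["eef_rot"]).as_matrix().round(3),st["opening"])
s=snapshot("wrist");np.savez("w1",**s);print(s["eye"],R.from_quat(s["orientation"]).as_matrix().round(3),s["mtx"][0])
save(s,"w1.png",f=1.4)
E
```

```text
1.1833 [0.44335855 0.2018171  0.40444752] [[-0.965  0.263 -0.   ]
 [ 0.263  0.965 -0.001]
 [ 0.    -0.001 -1.   ]] 0.7514410955051755
[0.36195755 0.2234837  0.38425436] [[ 0.263 -0.914 -0.31 ]
 [ 0.965  0.248  0.087]
 [-0.002 -0.322  0.947]] [270.21837222   0.         255.03149986]
```

View pics/w1.png

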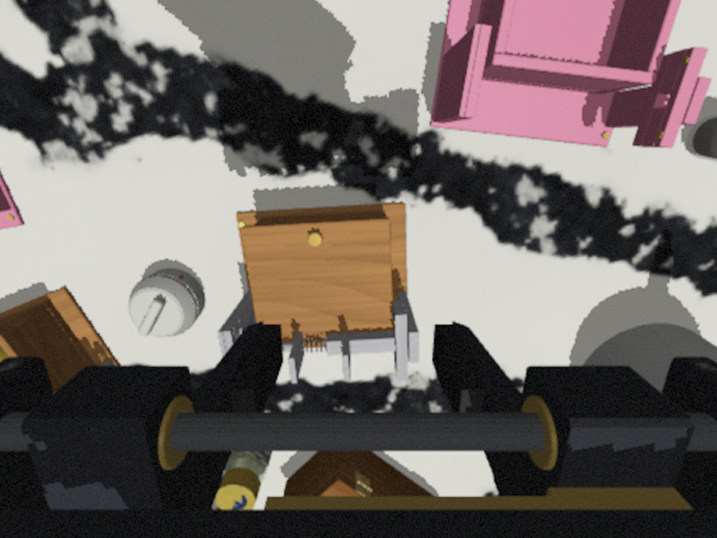

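```bash
cat >> h.py <<'E'
def loc(s,o,yaw):
    P=pts(s)-np.r_[o,0]; return P@R.from_euler('z',yaw,degrees=True).as_matrix()
def ang(Q):
    l=cv2.fitLine((Q[:,:2]*1000).astype(np.float32),cv2.DIST_HUBER,0,.01,.01).ravel()
    return np.degrees(np.arctan2(-l[0]*np.sign(l[1]),abs(l[1]))),l[2:]
E
python3 - <<'E'
from h import *
s=dict(np.load("w1.npz"));P=pts(s);V,U=np.indices(P.shape[:2])
x0,y0,x1,y1=[int(t/1.4) for t in(215,195,425,385)]
m=(V>y0)&(V<y1)&(U>x0)&(U<x1)
hsv=cv2.cvtColor(s["color"],cv2.COLOR_RGB2HSV);gray=hsv[...,1]<60
def sel(zl,zh,extra=True): return P[m&(P[...,2]>zl)&(P[...,2]<zh)&extra]
h,_=np.histogram(P[m][:,2],np.arange(-.01,.14,.005));print(h)
# rail top
Q=sel(.088,.095,gray);print("rail",len(Q),ang(Q),Q.min(0),Q.max(0))
Q=sel(.115,.13);print("tabs",len(Q),ang(Q),cv2.minAreaRect((Q[:,:2]*1000).astype(np.float32)))
Q=sel(.075,.081,~gray);print("panel",len(Q),cv2.minAreaRect((Q[:,:2]*1000).astype(np.float32)))
Q=sel(.096,.11,gray);k=Q[:,1]>.15
for q in(Q[k],Q[~k]): print("br",len(q),cv2.minAreaRect((q[:,:2]*1000).astype(np.float32)),q.mean(0))
E
```

```text
[   0 4261 1809 1007   72   77   69   89   87  111   83   38   39   38
   34   45   89 8134  211  344  557  638  180   44   39   45  180    0
    0    0]
rail 665 (np.float32(-13.387563), array([525.7462 , 177.73878], dtype=float32)) [0.4771221  0.07093722 0.08801352] [0.56461686 0.23272936 0.0949788 ]
tabs 225 (np.float32(-11.337633), array([518.9595 , 146.78444], dtype=float32)) ((521.9860229492188, 147.96205139160156), (47.89397048950195, 25.365985870361328), 78.23561096191406)
panel 8041 ((471.6504821777344, 160.56015014648438), (123.78079986572266, 116.7269058227539), 78.20992279052734)
br 580 ((538.2814331054688, 203.21865844726562), (61.0884895324707, 62.48163986206055), 11.244344711303711) [0.53453316 0.21542244 0.09771938]
br 237 ((501.7416076660156, 99.42933654785156), (72.38741302490234, 26.037582397460938), 65.596435546875) [0.49428106 0.0906654  0.10230419]
```

Call:
move_arm(rows=[[-0.03,-0.0105,0,-0.02,0.068],[-0.03,-0.0105,0,-0.02,0.068],[-0.03,-0.0105,0,-0.02,0.068],[0,0,0.03,0,0.068],[0,0,0.03,0,0.068],[0,0,0.02,0,0.068],[0,0,0,0,0.068],[0,0,0,0,0.068]])

```text
clock: 1.9
tool_pos: [0.5216, 0.1533, 0.3242]
eef_rot: [0.099, 0.995, 0.0, -0.001]
contact_force: [0.0, 0.3, 1.2]
opening: 0.768
finger_force: 0.0
```

```bash
cat > tgt.py <<'E'
import sys
from h import *
x,y,z,yaw=map(float,sys.argv[1:5])
st=r.get_state();M=R.from_quat(st["eef_rot"]).as_matrix();p=st["tool_pos"]
cy=np.degrees(np.arctan2(-M[0,1],M[1,1]))
print("clk",st["clock"],"pos",p.round(4),"yaw",cy.round(2),"F",st["contact_force"].round(1),"open mm",(st["opening"]*88.1).round(1),"ff",round(st["finger_force"],1))
print("tool shift mm",(M.T@(np.array([x,y,z])-p)*1000).round(1),"spin",-np.radians(yaw-cy).round(4))
E
python3 tgt.py .5218 .148 .264 -11.79
```

```text
Traceback (most recent call last):
  File "tgt.py", line 6, in <module>
    print("clk",st["clock"],"pos",p.round(4),"yaw",cy.round(2),"F",st["contact_force"].round(1),"open mm",(st["opening"]*88.1).round(1),"ff",round(st["finger_force"],1))
                                                                                                          ^^^^^^^^^^^^^^^^^^^^^^^^^^
AttributeError: 'float' object has no attribute 'round'
```

```bash
sed -i 's/(st\["opening"\]\*88.1).round(1)/round(st["opening"]*88.1,1)/' tgt.py; python3 tgt.py .5218 .148 .264 -11.79
```

```text
clk 1.9 pos [0.5216 0.1533 0.3242] yaw -11.38 F [0.  0.3 1.2] open mm 67.6 ff 0.0
tool shift mm [-1.3 -5.2 60.2] spin 0.0071
```

Call:
move_arm(rows=[[-0.0013,-0.0052,0.02,0.007,0.068],[0,0,0.02,0,0.068],[0,0,0.02,0,0.068],[0,0,0,0,0.068],[0,0,0,0,0.068]])

```text
clock: 2.32
tool_pos: [0.5228, 0.1473, 0.2657]
eef_rot: [0.104, 0.995, 0.0, 0.0]
contact_force: [-0.5, 0.6, 0.3]
opening: 0.774
finger_force: 0.0
```

```bash
python3 tgt.py .5218 .148 .264 -11.79; python3 - <<'E'
from h import *
s=snapshot("wrist");np.savez("w2",**s);save(s,"w2.png",f=1.4)
P=pts(s);m=(P[...,2]>.076)&(P[...,2]<.0805)&(cv2.cvtColor(s["color"],cv2.COLOR_RGB2HSV)[...,1]>80)
print(cv2.minAreaRect((P[m][:,:2]*1000).astype(np.float32)))
E
```

```text
clk 2.3167 pos [0.5228 0.1473 0.2657] yaw -11.88 F [-0.5  0.6  0.3] open mm 68.2 ff 0.0
tool shift mm [1.1 0.5 1.7] spin -0.0016
((472.0753479003906, 160.09078979492188), (123.54701232910156, 115.80120086669922), 78.32918548583984)
```

View pics/w2.png

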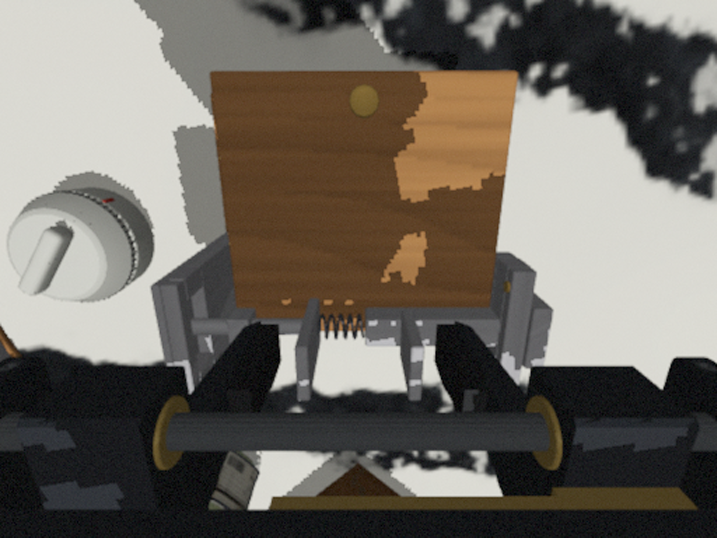

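Call:
move_arm(rows=[[0.001,0.0005,0.0015,0,0.055],[0,0,0,0,0.048],[0,0,0,0,0.044],[0,0,0,0,0.04],[0,0,0,0,0.036],[0,0,0,0,0.032],[0,0,0,0,0.028],[0,0,0,0,0.02],[0,0,0,0,0.02],[0,0,0,0,0.02]], newtons=45)

```text
clock: 3.2
tool_pos: [0.5226, 0.1484, 0.2643]
eef_rot: [0.104, 0.995, 0.002, 0.001]
contact_force: [0.6, 4.3, 7.7]
opening: 0.309
finger_force: 45.0
```

```bash
cat > look.py <<'E'
import sys
from h import *
s=snapshot("wrist");np.savez(sys.argv[1],**s);save(s,sys.argv[1]+".png",f=1.4)
st=r.get_state();z=st["tool_pos"][2]-.264
P=pts(s);m=(P[...,2]>.076+z)&(P[...,2]<.0805+z)&(cv2.cvtColor(s["color"],cv2.COLOR_RGB2HSV)[...,1]>80)
print("panel",cv2.minAreaRect((P[m][:,:2]*1000).astype(np.float32)))
E
python3 tgt.py .5218 .148 .264 -11.79; python3 look.py w3
```

```text
clk 3.2 pos [0.5226 0.1484 0.2643] yaw -11.91 F [0.6 4.3 7.7] open mm 27.3 ff 45.0
tool shift mm [ 0.7 -0.6  0.3] spin -0.0021
panel ((467.1864318847656, 152.29440307617188), (123.83662414550781, 109.64649200439453), 77.88397979736328)
```

Call:
move_arm(rows=[[0,-0.0012,0,0,0.02],[0,0,0,0,0.02],[0,0,-0.002,0,0.02],[0,0,-0.002,0,0.02],[0,0,-0.002,0,0.02],[0,0,0,0,0.02]])

```text
clock: 3.75
tool_pos: [0.5213, 0.145, 0.269]
eef_rot: [0.105, 0.995, -0.001, -0.0]
contact_force: [-0.7, 0.9, -2.1]
opening: 0.304
finger_force: 45.0
```

```bash
python3 tgt.py .5218 .148 .27 -11.79; python3 look.py w4
```

```text
clk 3.75 pos [0.5213 0.145  0.269 ] yaw -12.0 F [-0.7  0.9 -2.1] open mm 26.8 ff 45.0
tool shift mm [ 0.1  3.1 -1. ] spin -0.0036
panel ((465.23388671875, 148.23663330078125), (123.89859771728516, 108.75970458984375), 77.96138763427734)
```

View pics/w4.png

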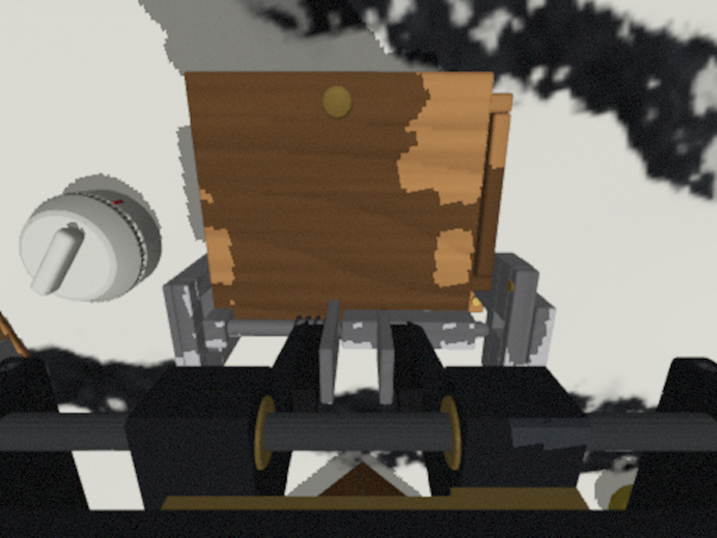

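Call:
move_arm(rows=[[0,0.001,-0.005,0,0.02],[0,0,-0.015,0,0.02],[0,0,-0.025,0,0.02],[0,0,-0.025,0,0.02],[0,0,-0.015,0,0.02],[0,-0.03,0,0,0.02],[0.01,-0.03,0,0,0.02],[0.01,-0.03,0,0,0.02],[0,-0.03,0,0,0.02],[0,0,0,0,0.02]])

```text
clock: 4.63
tool_pos: [0.4748, 0.0267, 0.3539]
eef_rot: [0.108, 0.994, -0.004, -0.002]
contact_force: [0.1, -0.1, -2.4]
opening: 0.302
finger_force: 45.0
```

Call:
move_arm(rows=[[0,0,0,-0.1,0.02],[0,0,0,-0.1,0.02],[0,0,0,-0.1,0.02],[0,0,0,0,0.02],[0,0,0,0,0.02],[0,0,0,0,0.02]])

```text
clock: 5.13
tool_pos: [0.4773, 0.0334, 0.3543]
eef_rot: [-0.044, 0.999, 0.0, -0.0]
contact_force: [0.3, 0.7, -2.4]
opening: 0.308
finger_force: 45.0
```

```bash
python3 tgt.py .53 -.2 .35 5.5; python3 look.py w5
```

```text
clk 5.1333 pos [0.4773 0.0334 0.3543] yaw 5.08 F [ 0.3  0.7 -2.4] open mm 27.1 ff 45.0
tool shift mm [ -31.8 -237.2    4.3] spin -0.0074
panel ((423.1604919433594, 20.403541564941406), (109.6430435180664, 123.67333984375), 5.0620622634887695)
```

View pics/w5.png

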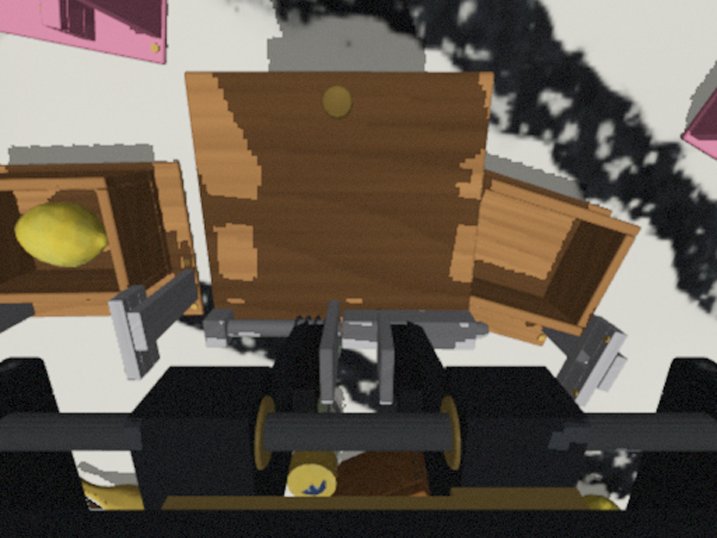

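```bash
python3 - <<'E'
from h import *
a=dict(np.load("top.npz"));w=dict(np.load("w5.npz"))
mr=lambda Q:tuple(np.round(np.hstack([np.array(t).ravel() for t in cv2.minAreaRect((Q[:,:2]*1000).astype(np.float32))]),1))
P=pts(a);V,U=np.indices(P.shape[:2]);sat=cv2.cvtColor(a["color"],cv2.COLOR_RGB2HSV)[...,1]
m=(V>155)&(V<220)&(U>322)&(U<398)
Q=P[m&(P[...,2]>.067)&(P[...,2]<.076)&(sat>90)];print("top rim",len(Q),mr(Q))
P=pts(w);V,U=np.indices(P.shape[:2]);sat=cv2.cvtColor(w["color"],cv2.COLOR_RGB2HSV)[...,1]
m=(V>110)&(V<275)&(U<145)
Q=P[m&(P[...,2]>.067)&(P[...,2]<.076)&(sat>90)];print("w5 rim",len(Q),mr(Q),Q.min(0),Q.max(0),ang(Q))
for a0,b0 in((.064,.07),(.07,.08),(.08,.09),(.09,.095),(.095,.099),(.099,.105)):
    Q=P[m&(P[...,2]>a0)&(P[...,2]<b0)&(sat<60)]
    if len(Q)>5: print("plate",a0,len(Q),mr(Q))
# crop of the plate upscaled
save(w,"c5.png",(60,170,160,280),6)
E
```

```text
top rim 435 (np.float64(484.1), np.float64(-193.1), np.float64(92.1), np.float64(134.2), np.float64(6.3))
w5 rim 2110 (np.float64(482.5), np.float64(-184.4), np.float64(92.5), np.float64(110.6), np.float64(7.3)) [ 0.43207772 -0.23407865  0.06701583] [ 0.53304267 -0.1242027   0.07423142] (np.float32(62.730106), array([ 473.30453, -162.08258], dtype=float32))
plate 0.064 109 (np.float64(540.1), np.float64(-117.2), np.float64(62.8), np.float64(15.8), np.float64(11.0))
plate 0.07 324 (np.float64(540.2), np.float64(-117.6), np.float64(63.8), np.float64(18.2), np.float64(13.7))
plate 0.08 373 (np.float64(540.3), np.float64(-117.4), np.float64(64.5), np.float64(18.6), np.float64(13.5))
plate 0.09 218 (np.float64(540.5), np.float64(-117.5), np.float64(64.6), np.float64(17.5), np.float64(13.2))
plate 0.095 928 (np.float64(541.8), np.float64(-122.0), np.float64(64.2), np.float64(22.5), np.float64(6.5))
plate 0.099 11 (np.float64(539.7), np.float64(-119.9), np.float64(56.3), np.float64(13.5), np.float64(6.6))
```

View pics/c5.png

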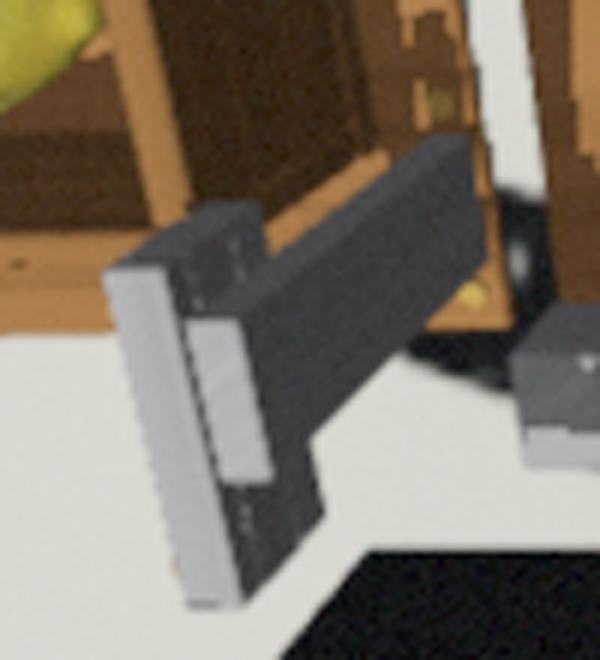

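```bash
python3 - <<'E'
from h import *
a=dict(np.load("top.npz"));w=dict(np.load("w5.npz"))
o=np.array([.484,-.2])
for nm,s,yaw,o,b,post in(("bare w5",w,6.4,o,(0,110,150,275),0),("bare top",a,6.4,o,(320,145,402,220),0),("shut w2",dict(np.load("w4.npz")),-11.79,np.array([.46529,.16186]),(0,0,512,280),0)):
    P=loc(s,o,yaw);V,U=np.indices(P.shape[:2]);sat=cv2.cvtColor(s["color"],cv2.COLOR_RGB2HSV)[...,1]
    m=(V>b[1])&(V<b[3])&(U>b[0])&(U<b[2])&(abs(P[...,0])<.11)&(abs(P[...,1])<.11)
    Q=P[m&(P[...,2]>.067)&(P[...,2]<.076)&(sat>90)]*1000
    print(nm,"rim pct",np.percentile(Q,[0.5,2,50,98,99.5],axis=0).round(1)[:, :2].tolist())
    # edge slopes: front edge x for y-bins
    fr=[(y,np.percentile(Q[abs(Q[:,1]-y)<5,0],3)) for y in range(-55,60,10) if (abs(Q[:,1]-y)<5).sum()>20]
    if len(fr)>3: print(" front slope deg",np.degrees(np.polyfit(*np.array(fr).T,1)[0]).round(2),np.polyfit(*np.array(fr).T,1)[1])
    for nn,ys in(("eyeplate",(59,74)),("post",(76,110)),("slot",(-110,-70))):
        Q=P[m&(P[...,2]>.0945)&(P[...,2]<.107)&(sat<70)]*1000;Q=Q[(Q[:,1]>ys[0])&(Q[:,1]<ys[1])]
        if len(Q)>10: print(" ",nn,len(Q),"x",np.percentile(Q[:,0],[1,3,97,99]).round(1),"y",np.percentile(Q[:,1],[1,5,95,99]).round(1),"z",np.median(Q[:,2]).round(1),"ang",ang(Q/1000)[0] if nn!="x" else 0)
E
```

```text
bare w5 rim pct [[-45.7, -35.8], [-45.4, -31.3], [-4.2, 39.7], [45.2, 62.2], [45.7, 62.7]]
 front slope deg -52.42 -15.75110263773822
  eyeplate 694 x [34.6 35.7 96.  97.3] y [61.3 62.1 72.  73.8] z 97.4 ang 89.96333
  post 207 x [43.5 43.9 72.5 73. ] y [76.4 76.7 81.8 82.1] z 97.3 ang -89.13884
bare top rim pct [[-45.0, -60.2], [-44.7, -59.8], [1.0, -1.2], [46.2, 62.7], [46.7, 63.6]]
 front slope deg -0.38 -43.894260776398845
  eyeplate 88 x [35.6 36.8 96.1 97.7] y [63.2 63.6 73.4 73.8] z 97.4 ang 88.784515
  post 27 x [44.1 44.2 73.  73.2] y [76.4 76.8 82.8 83.5] z 97.7 ang -86.948
  slot 103 x [30.9 31.6 85.3 85.9] y [-86.1 -84.8 -74.6 -74.1] z 101.2 ang -89.483604
shut w2 rim pct [[-44.2, 51.9], [-43.1, 52.8], [-4.6, 56.4], [43.8, 60.5], [45.3, 60.7]]
  eyeplate 1388 x [26.9 27.4 71.6 72.8] y [61.4 61.7 73.2 73.8] z 97.3 ang -87.97156
  post 362 x [43.6 43.9 72.2 72.7] y [76.1 76.4 81.1 81.6] z 97.4 ang 89.80115
  slot 1615 x [30.5 30.7 68.4 69.8] y [-86.9 -86.2 -72.6 -70.7] z 102.3 ang -84.53376
```

```bash
cat > tilt.py <<'E'
import sys
from h import *
s=dict(np.load(sys.argv[1]+".npz"));P=pts(s);V,U=np.indices(P.shape[:2]);st=r.get_state()
m=(V>70)&(V<200)&(U>155)&(U<330)&(cv2.cvtColor(s["color"],cv2.COLOR_RGB2HSV)[...,1]>80)
M=R.from_quat(st["eef_rot"]).as_matrix();Q=(P[m]-st["tool_pos"])@M
A=np.c_[Q[:,:2],np.ones(len(Q))];k=abs(Q[:,2]-np.median(Q[:,2]))<.006
c=np.linalg.lstsq(A[k],Q[k,2],rcond=None)[0]
print("panel top in tool: slope x,y deg",np.degrees(c[:2]).round(2),"z at TCP",c[2].round(4),"(seated .186)", "tilt of tool",M[2].round(4))
E
python3 tilt.py w5; python3 tgt.py .55 -.195 .32 6.4
```

```text
panel top in tool: slope x,y deg [-0.12 -0.61] z at TCP 0.1868 (seated .186) tilt of tool [ 0.e+00 -1.e-04 -1.e+00]
clk 5.1833 pos [0.4773 0.0335 0.3542] yaw 5.11 F [-0.1  0.1 -2.2] open mm 26.9 ff 45.0
tool shift mm [ -52.  -234.    34.3] spin -0.0225
```

Call:
move_arm(rows=[[-0.007,-0.033,0,0,0.02],[-0.007,-0.033,0,0,0.02],[-0.007,-0.033,0,0,0.02],[-0.007,-0.033,0,0,0.02],[-0.007,-0.033,0,0,0.02],[-0.007,-0.033,0,0,0.02],[-0.007,-0.033,0,-0.022,0.02],[0,0,0,0,0.02],[0,0,0,0,0.02],[0,0,0,0,0.02]])

```text
clock: 6.02
tool_pos: [0.5469, -0.1915, 0.3539]
eef_rot: [-0.056, 0.998, 0.001, -0.0]
contact_force: [-0.8, 0.3, -2.6]
opening: 0.307
finger_force: 45.0
```

```bash
python3 tgt.py .55 -.195 .31 6.4; python3 look.py w6
```

```text
clk 6.0167 pos [ 0.5469 -0.1915  0.3539] yaw 6.45 F [-0.8  0.3 -2.6] open mm 27.0 ff 45.0
tool shift mm [-2.7 -3.9 43.9] spin 0.0008
panel ((492.95538330078125, -205.4932861328125), (109.57366180419922, 123.02962493896484), 6.4244303703308105)
```

View pics/w6.png

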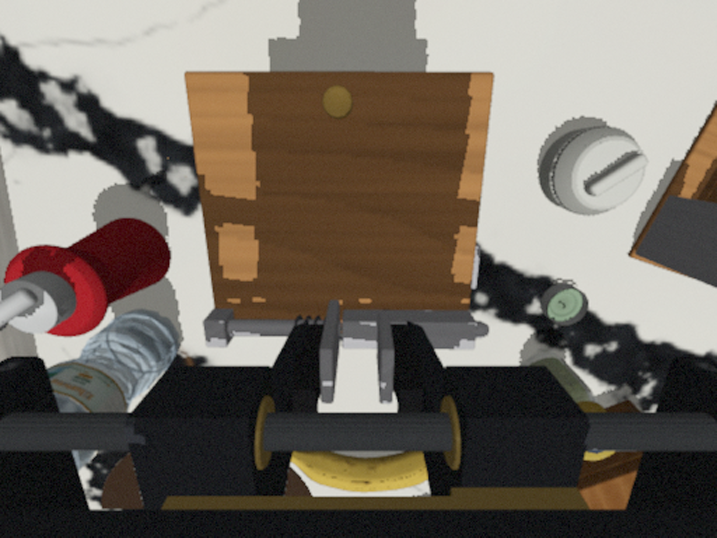

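Call:
move_arm(rows=[[-0.0027,-0.0039,0,0.001,0.02],[0,0,0.015,0,0.02],[0,0,0.015,0,0.02],[0,0,0.014,0,0.02],[0,0,0,0,0.02],[0,0,0,0,0.02]])

```text
clock: 6.57
tool_pos: [0.5503, -0.1948, 0.31]
eef_rot: [-0.057, 0.998, 0.0, -0.001]
contact_force: [0.0, -0.3, -2.4]
opening: 0.31
finger_force: 45.0
```

```bash
python3 tgt.py .55 -.195 .275 6.4; python3 look.py w7
```

```text
clk 6.5667 pos [ 0.5503 -0.1948  0.31  ] yaw 6.51 F [ 0.  -0.3 -2.4] open mm 27.3 ff 45.0
tool shift mm [ 0.3 -0.2 35. ] spin 0.002
panel ((496.27801513671875, -208.9420166015625), (109.5097427368164, 123.0593490600586), 6.51591682434082)
```

View pics/w7.png

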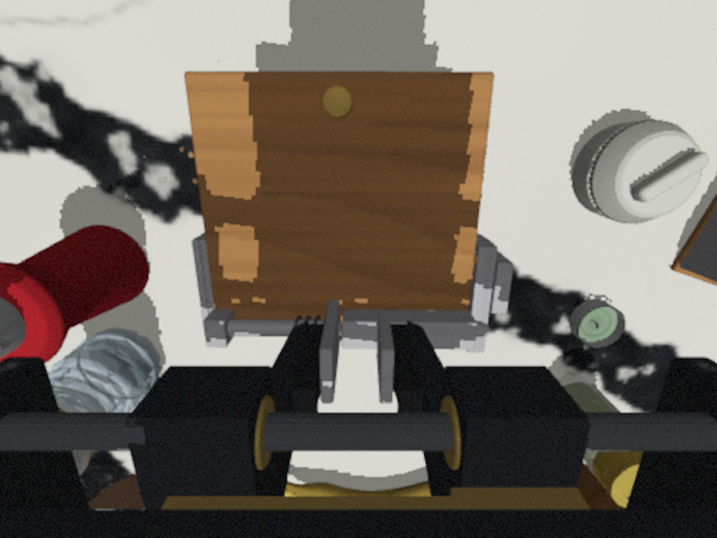

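Call:
move_arm(rows=[[0,0,0.012,0.002,0.02],[0,0,0.012,0,0.02],[0,0,0.008,0,0.02],[0,0,0.004,0,0.02],[0,0,0.004,0,0.02],[0,0,0.002,0,0.02],[0,0,0,0,0.02]])

```text
clock: 7.2
tool_pos: [0.5503, -0.1957, 0.2679]
eef_rot: [-0.055, 0.998, 0.0, -0.0]
contact_force: [0.5, 0.7, -2.4]
opening: 0.304
finger_force: 45.0
```

```bash
python3 tgt.py .55 -.195 .265 6.4; python3 look.py w8; python3 - <<'E'
from h import *
s=dict(np.load("w8.npz"));P=loc(s,np.array([.484,-.2]),6.4)*1000;sat=cv2.cvtColor(s["color"],cv2.COLOR_RGB2HSV)[...,1]
V,U=np.indices(P.shape[:2])
for nn,ys in(("eyeplate",(58,74)),("post",(76,100)),("slot",(-100,-70))):
    m=(V<270)&(sat<70)&(P[...,2]>94)&(P[...,2]<107)&(P[...,1]>ys[0])&(P[...,1]<ys[1])&(P[...,0]>20)&(P[...,0]<105)
    Q=P[m]
    if len(Q)>10: print(nn,len(Q),"x",np.percentile(Q[:,0],[1,3,97,99]).round(1),"y",np.percentile(Q[:,1],[1,5,95,99]).round(1))
m=(V<225)&(sat>80)&(abs(P[...,2]-78)<6)&(abs(P[...,1])<90)&(P[...,0]>-80);Q=P[m]
print("door y",np.percentile(Q[:,1],[.3,1,99,99.7]).round(1),"front x",np.percentile(Q[:,0],[.3,1]).round(1),"z",np.median(Q[:,2]))
E
```

```text
clk 7.2 pos [ 0.5503 -0.1957  0.2679] yaw 6.32 F [ 0.5  0.7 -2.4] open mm 26.8 ff 45.0
tool shift mm [0.2 0.7 2.9] spin -0.0014
panel ((504.7718811035156, -261.69146728515625), (115.55097961425781, 239.1497802734375), 12.73973560333252)
eyeplate 1435 x [34.7 35.3 78.4 79.5] y [61.  61.3 73.  73.7]
post 353 x [43.8 44.  72.2 73.3] y [76.1 76.2 80.7 80.9]
slot 1886 x [30.  30.2 75.6 77.2] y [-87.5 -86.7 -76.2 -70.9]
door y [-72.4 -71.4  55.3  58.8] front x [-43.4 -42.8] z 81.09483716525514
```

Call:
move_arm(rows=[[0.0005,0,0.001,0,0.02],[0,0,0.001,0,0.02],[0,0,0.0005,0,0.02],[0,0.001,0,0,0.02],[0,0.001,0,0,0.02],[0,0.001,0,0,0.02],[0,0,0,0,0.02]])

```text
clock: 7.83
tool_pos: [0.5495, -0.1924, 0.2658]
eef_rot: [-0.055, 0.998, 0.0, 0.0]
contact_force: [0.2, -0.3, -3.2]
opening: 0.304
finger_force: 45.0
```

Call:
move_arm(rows=[[0,0.001,0,0,0.02],[0,0.0007,0,0,0.02],[0,0.0007,0,0,0.02],[0,0,0,0,0.02]])

```text
clock: 8.17
tool_pos: [0.5492, -0.1901, 0.2657]
eef_rot: [-0.055, 0.998, 0.0, 0.0]
contact_force: [-0.4, 2.0, -3.2]
opening: 0.307
finger_force: 45.0
```

```bash
python3 tgt.py .5495 -.1897 .265 6.4
```

```text
clk 8.1667 pos [ 0.5492 -0.1901  0.2657] yaw 6.33 F [-0.4  2.  -3.2] open mm 27.0 ff 45.0
tool shift mm [-0.3  0.4  0.7] spin -0.0011
```

Call:
move_arm(rows=[[0,0.001,0,0,0.02],[0,0.0005,0,0,0.02],[0,0.0005,0,0,0.02],[0,0,0,0,0.02]])

```text
clock: 8.5
tool_pos: [0.549, -0.1883, 0.2657]
eef_rot: [-0.055, 0.998, 0.0, 0.0]
contact_force: [0.1, -0.1, -2.7]
opening: 0.304
finger_force: 45.0
```

Call:
move_arm(rows=[[0,0.0007,0,0,0.02],[0,0.0007,0,0,0.02],[0,0,0,0,0.02]])

```text
clock: 8.75
tool_pos: [0.5488, -0.1869, 0.2657]
eef_rot: [-0.055, 0.998, 0.0, 0.0]
contact_force: [1.1, 0.4, -1.9]
opening: 0.305
finger_force: 45.0
```

```bash
python3 tgt.py .5490 -.186 .265 6.4; python3 look.py w9;python3 tilt.py w9
```

```text
clk 8.75 pos [ 0.5488 -0.1869  0.2657] yaw 6.33 F [ 1.1  0.4 -1.9] open mm 26.9 ff 45.0
tool shift mm [-0.3  0.8  0.7] spin -0.0013
panel ((494.45263671875, -200.98910522460938), (108.60723876953125, 123.27975463867188), 6.353991508483887)
panel top in tool: slope x,y deg [-0.13 -0.62] z at TCP 0.1869 (seated .186) tilt of tool [-0.e+00  1.e-04 -1.e+00]
```

Call:
move_arm(rows=[[0,0.0005,0.0005,0,0.02],[0,0.0005,0.0003,0,0.02],[0,0.0005,0.0003,0,0.02],[0,0,0,0,0.02]])

```text
clock: 9.13
tool_pos: [0.5487, -0.1858, 0.2647]
eef_rot: [-0.055, 0.998, -0.0, 0.0]
contact_force: [-0.1, -0.5, 0.5]
opening: 0.305
finger_force: 45.0
```

Call:
move_arm(rows=[[0,0.0004,0.0002,0,0.02],[0,0.0004,0,0,0.02],[0,0,0,0,0.02]])

```text
clock: 9.38
tool_pos: [0.5487, -0.185, 0.2646]
eef_rot: [-0.055, 0.998, -0.0, 0.0]
contact_force: [-0.5, -0.9, -0.4]
opening: 0.303
finger_force: 45.0
```

Call:
move_arm(rows=[[0,0.0004,0,0,0.02],[0,0.0003,0,0,0.02],[0,0,0,0,0.02]])

```text
clock: 9.63
tool_pos: [0.5486, -0.1846, 0.2646]
eef_rot: [-0.055, 0.998, -0.0, 0.0]
contact_force: [0.7, -3.3, 1.3]
opening: 0.304
finger_force: 45.0
```

Call:
move_arm(rows=[[0,0.0005,0,0,0.02],[0,0,0,0,0.02]])

```text
clock: 9.8
tool_pos: [0.5486, -0.1845, 0.2646]
eef_rot: [-0.055, 0.999, -0.001, 0.0]
contact_force: [0.9, -6.0, 2.2]
opening: 0.305
finger_force: 45.0
```

Call:
move_arm(rows=[[0,0,0,0,0.03],[0,0,0,0,0.034],[0,0,0,0,0.038],[0,0,0,0,0.042],[0,-0.002,0,0,0.047],[0,-0.003,0,0,0.052],[0,-0.002,0,0,0.057],[0,-0.003,0,0,0.062],[0,0,0,0,0.066],[0,0,0,0,0.066]])

```text
clock: 10.63
tool_pos: [0.5494, -0.1927, 0.2642]
eef_rot: [-0.055, 0.998, 0.001, -0.0]
contact_force: [-0.7, 0.2, -0.4]
opening: 0.747
finger_force: 0.0
```

```bash
python3 tgt.py .5490 -.186 .265 6.4; python3 look.py w10; python3 - <<'E'
from h import *
s=dict(np.load("w10.npz"));P=loc(s,np.array([.484,-.2]),6.4)*1000;hsv=cv2.cvtColor(s["color"],cv2.COLOR_RGB2HSV);sat=hsv[...,1]
V,U=np.indices(P.shape[:2])
m=(V<225)&(sat>80)&(abs(P[...,2]-77)<3)&(abs(P[...,1])<70)&(P[...,0]>-60);Q=P[m]
print("door y",np.percentile(Q[:,1],[.3,1,99,99.7]).round(1),"front x",np.percentile(Q[:,0],[.3,1]).round(1),"z",np.median(Q[:,2]))
m=(V<290)&(sat<80)&(P[...,2]>112)&(P[...,2]<126)&(abs(P[...,1])<40)&(P[...,0]>40)&(P[...,0]<85);Q=P[m]
print("tabs y hist",np.histogram(Q[:,1],np.arange(-40,41,4)))
E
```

```text
clk 10.6333 pos [ 0.5494 -0.1927  0.2642] yaw 6.35 F [-0.7  0.2 -0.4] open mm 65.8 ff 0.0
tool shift mm [-0.3  6.7 -0.8] spin -0.0009
panel ((506.53125, -256.9979248046875), (120.10279846191406, 247.77639770507812), 10.875335693359375)
door y [-61.6 -60.7  59.3  60.3] front x [-43.8 -43. ] z 77.69540388813958
tabs y hist (array([ 71, 213,   0, 231, 338,   0,   0,   0,   0,   0,   0,   0,   0,
         0, 451,  97,   0,   0, 229,  73]), array([-40, -36, -32, -28, -24, -20, -16, -12,  -8,  -4,   0,   4,   8,
        12,  16,  20,  24,  28,  32,  36,  40]))
```

Call:
move_arm(rows=[[0,0,-0.01,0,0.066],[0,0,-0.02,0,0.066],[0,0,-0.03,0,0.066],[0,0,-0.03,0,0.066],[0,0,-0.03,0,0.066],[0,0,-0.02,0,0.066],[0,0,0,0,0.066],[0,0,0,0,0.066]])

```text
clock: 11.35
tool_pos: [0.5496, -0.1931, 0.406]
eef_rot: [-0.055, 0.998, -0.0, 0.001]
contact_force: [-0.7, 0.3, -1.6]
opening: 0.751
finger_force: 0.0
```

```bash
python3 - <<'E'
from h import *
s=snapshot("wrist");P=loc(s,np.array([.484,-.2]),6.4)*1000;hsv=cv2.cvtColor(s["color"],cv2.COLOR_RGB2HSV);sat=hsv[...,1]
V,U=np.indices(P.shape[:2])
m=(sat>80)&(abs(P[...,2]-77)<4)&(abs(P[...,1])<70)&(P[...,0]>-60)&(P[...,0]<60);Q=P[m]
print("door y",np.percentile(Q[:,1],[.3,1,99,99.7]).round(1),"front x",np.percentile(Q[:,0],[.3,1]).round(1),"z",np.median(Q[:,2]))
A=np.c_[Q[:,:2],np.ones(len(Q))];print("tilt deg",np.degrees(np.linalg.lstsq(A,Q[:,2],rcond=None)[0][:2]))
m=(sat<80)&(P[...,2]>112)&(P[...,2]<126)&(abs(P[...,1])<40)&(P[...,0]>40)&(P[...,0]<90);Q=P[m]
for q in(Q[Q[:,1]<0],Q[Q[:,1]>0]):print("tab y",np.percentile(q[:,1],[2,98]).round(1),"x",np.percentile(q[:,0],[2,98]).round(1))
# pin: gray points beyond door end
m=(sat<80)&(P[...,2]>80)&(P[...,2]<93)&(P[...,1]<-63)&(P[...,1]>-76)&(abs(P[...,0]-66)<8);Q=P[m];print("pin pts",len(Q),Q.mean(0) if len(Q) else "", Q.min(0) if len(Q) else "")
T=pts(snapshot("top"))
for n,b,zl,zh in(("timer",(410,275,460,330),.04,.08),("jar",(405,165,440,210),.08,.11),("tea",(405,222,440,252),.008,.03)):
    x0,y0,x1,y1=[int(t/1.5) for t in b];Q=T[y0:y1,x0:x1].reshape(-1,3);Q=Q[(Q[:,2]>zl)&(Q[:,2]<zh)]
    print(n,len(Q),cv2.minAreaRect((Q[:,:2]*1000).astype(np.float32))[:2] if len(Q)>4 else "")
print(r.get_state()["clock"],r.get_state()["contact_force"])
E
```

```text
door y [-61.8 -60.9  60.   61. ] front x [-44.6 -44.5] z 77.6096175920853
tilt deg [-0.07167006 -0.05854252]
tab y [-26.1 -21.6] x [52.9 75.6]
tab y [16.3 21.1] x [53.  75.7]
pin pts 67 [ 63.72338985 -69.72582147  87.85139925] [ 60.82270154 -75.77360438  85.53901022]
timer 342 ((465.9315185546875, -10.268424987792969), (56.08067321777344, 56.3140754699707))
jar 212 ((663.4696044921875, 12.943968772888184), (40.55205154418945, 39.516380310058594))
tea 50 ((587.7100219726562, 9.245505332946777), (37.17497253417969, 35.81777572631836))
11.45 [ 0.50629769 -0.07914047 -0.11386849]
```

```bash
python3 -c "
from plant import r
print(r.finish_job())"
```

```text
the job is handed in; nothing more can be done
None
```

The door is on the bare keeper over the lemon and the job is handed in at about 11.5 s: stub fully home in the eye (about x = 66), panel flat on the rim, pin sprung out into its slot, and the timer, spice jar and tea light still in place.

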